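Hang the rinse basket in the tall tank

TASK

Hook the small steel rinse basket into the taller of the two white tanks: its bent lip goes over the rim of the tank's long wall nearest the robot, so that the basket hangs upright inside the tank by its lip. Lower it until the lip rests on the rim, then let go.

Things in the scene. Friction and masses are not known exactly. Their poses are not given: they have to be found in the camera images.
- basket_grip (a point): Centre of the grey grip bar (12 mm in x, 60 in y, 22 high) on top of the steel wire basket's tall fixed handle; pinch it from above across x. 145 mm above the basket's underside, over its middle. Basket body 56 (x) x 80 (y) x 60 mm high, 0.11 to 0.22 kg, standing on the worktop. z up; the bent lip is on the -x side, which faces roughly towards the robot at the start.
- basket_lip (a point): Top middle of the slot under the bent lip: 34 mm to -x and 65 mm below basket_grip, same axes. The slot runs along y (lip 50 mm long), 12 mm wide: the +x face is the basket's outer side, 6 mm away; the leg, 6 mm to -x, drops 14 mm, then flares out to 15 mm at 24 mm below. Hung up, this point is at rim height; the basket may lean 6 degrees in the play.
- tall_rim (a point): Middle of the top edge (on the wall's centre line) of the long wall nearest the robot of the taller white tank: fixed open box, 130 (x) x 170 (y) x 120 mm high, walls and floor 6 mm. x points level from this wall into the tank, y along the wall, z up; the tank's centre is 62 mm along +x. It stands left or right, turned by up to 17 degrees.
- low_rim (a point): The same point and axes on the other white tank: same footprint and walls but only 50 mm high, too shallow for the basket to hang. Fixed.
Not all that is in view belongs to the job. What is shaped like the part that bears basket_grip but green or pink is not meant.

How it is judged:
By the outcome, as a careful person would: the job done as asked, in the order asked, and still so for the second after the job is handed in, with the robot touching nothing.
It also fails if it takes over 40 s, if anything falls off the work surface, if the arm or the gripper's body presses on something with over 40 N, if the wrist force passes 120 N, or if a joint passes its speed limit or range.

ROBOT

A 7-joint arm with a two-finger parallel gripper is mounted at the origin on a cart in front of the work surface, level with it; the furniture and walls round the work are solid. World frame = base frame: x ahead of the robot, y to its left, z up, the work surface at z = 0. Lengths are in m, angles in rad, forces in N, time in s.
With the tool pointing down it reaches from about 0.425 to 0.925 m from the base axis. Payload 6.8 kg.
Tool frame: the origin (TCP) lies on the centre line of the jaws, within the pads' length; the fingertips stand bot.tip_reach ahead of it and the grasp point (between the pads) lies 3 mm ahead of it (bot.tip_reach is the distance from the TCP to the fingertips, in m); z points along the fingers, y is the line along which they close (so a half turn about z gives the same grasp; the last joint's range is limited). The gripper opens to 85 mm and grips with 20 to 120 N. Pads are 22 mm wide; open, the fingers measure 114 mm over their backs; the gripper's body (76 mm by 85 mm) begins 54 mm behind the grasp point. The pads swing forward as they close: fully open they stand 13 mm farther back than shut.
Start: joints at [-1.44, 0.477, 0.022, 1.555, -0.011, 1.109, -0.083], TCP at [0.16, 0.656, 0.253] pointing down, gripper open.
Joint ranges: [-2.96, 2.96], [-0.34, 2.1], [-1.41, 1.46], [0.24, 2.44], [-1.37, 4.51], [0.17, 1.92], [-2.96, 2.96]. Speed limits (rad/s): [2.39, 2.39, 3.14, 3.14, 3.14, 3.14, 3.14].

INTERFACE

Orientations are given as a unit quaternion [w, x, y, z].
In Python, from station import bot gives the robot as it stands.
- The arm moves only by the tool jog_arm, never from a script. Its argument "deltas" is a list of rows, each a list of 7 numbers: the shift along the world's x, y, z in m, then the turn, a rotation vector about the world's x, y, z in rad, then the opening, from 0 (shut) to 1 (fully open). In form: [[x, y, z, rx, ry, rz, grip], ...]. A call has 1 to 10 rows; each row shifts and turns the commanded pose from where the row before left it; what a row does not reach is not made up. A row lasts 1/10 s, in which the tool goes at most 50 mm and 8.59 degrees, less where a joint would pass 70% of its speed; a pose out of reach is approached as far as the arm can. A call with a gripper value outside its range is refused whole. The fingers move at their own pace and stop on an object; "newtons" is the grip in N (left out, the last holds). Time passes only in rows, so rows that do not move let the fingers close. It gives the time, the measured TCP pose, the force, the opening and the grip force at its end, in the units of the state.
- bot.get_obs(): the state, without advancing time (a new reading comes with each control period).
- bot.read_camera(name): name is "scene" or "top" or "wrist"; returns a dict with "img" (480x640x3 uint8, red, green, blue), "K" (3x3 intrinsics, pixels), "eye" and "attitude" of the camera in the world. Camera axes: x right, y down, z forward; pixel columns grow to the right and rows downward; lengths in m; the calibration is good to about 2 mm. A picture is of the moment at which its call begins. There is no depth.
- bot.hand_in(): hands the job in; it is judged then, once.
The state is a dict: "t": time; "q": joint angles; "joint_vel": joint speeds; "joint_torque": joint torques, N m; "eef_pos": TCP position; "tool_rot": TCP orientation; "contact_force": force on the tool from outside, world axes, zero at the start; "torque": the same for the moment, N m; "gripper_width": opening from 0.0 (shut) to 1.0 (fully open); "grasp_force": force on a finger pad.
Only numpy, scipy, OpenCV 4.12 (cv2) and the standard library are available. Lean on these libraries where they do the work, as an engineer would, in place of code of your own. Each camera call takes 0.05 s, during which the arm holds its last target. There are 200 camera calls.

## Working session

There is one attempt and no reset: what is moved stays moved. The work goes in short steps, Python scripts to look and compute and a tool call to move; the robot and the scene stay as the last step left them, time stands still between calls to the robot, and variables do not carry over. Pictures are saved under pics/ and viewed, at most 10 in all, crops included, and the job is handed in when it is done.

Besides the shell and the picture viewer there is one more tool, called after "Request:" as name(argument=value, ...), one argument or row to a line, values as JSON. jog_arm: Moves the arm, as the interface text tells. Its arguments: {"type":"object","properties":{"deltas":{"type":"array"},"newtons":{"type":"number"}},"required":["deltas"]}

```bash
mkdir -p pics; ls
python3 - <<'E'
from station import bot
import cv2,pickle
d={}
for n in("scene","top"):
    c=bot.read_camera(n);d[n]=c;cv2.imwrite(f"pics/{n}0.png",c["img"][:,:,::-1]);print(n,c["K"],c["eye"],c["attitude"])
pickle.dump(d,open("d.pkl","wb"))
o=bot.get_obs();print(o,bot.tip_reach)
E
```

```text
pics
scene [[587.62122138   0.         319.25004795]
 [  0.         587.62122138 236.82354034]
 [  0.           0.           1.        ]] [ 0.10557458 -0.88152141  1.05856821] [-0.37940972  0.89262777 -0.22793578  0.08549397]
top [[457.64875376   0.         317.71072414]
 [  0.         457.64875376 238.97761419]
 [  0.           0.           1.        ]] [ 0.38021415 -0.02532167  1.12039546] [-0.07158157  0.70683102 -0.70177994  0.05263945]
{'t': 0.1, 'q': array([-1.44011633,  0.47774296,  0.02235955,  1.55635157, -0.0115075 ,
        1.10931888, -0.08311341]), 'joint_vel': array([ 0.00148269, -0.00095354, -0.00052393, -0.0010594 , -0.00102159,
        0.00063235, -0.0010858 ]), 'joint_torque': array([ 4.12215624e-03, -5.97758889e+01,  1.61352552e+00, -2.81956905e+01,
        1.28442844e-02,  4.98363035e-03,  1.77534542e-06]), 'eef_pos': array([0.15954675, 0.65535377, 0.25240656]), 'tool_rot': array([-3.83520393e-05,  1.19112354e-01,  9.92880421e-01, -8.45319275e-04]), 'contact_force': array([ 0.91468121, -0.54840214, -0.17118192]), 'torque': array([-0.02110784, -0.0505511 ,  0.02935638]), 'grasp_force': 0.0, 'gripper_width': 1.0011372636980547} 0.022
```

View pics/top0.png

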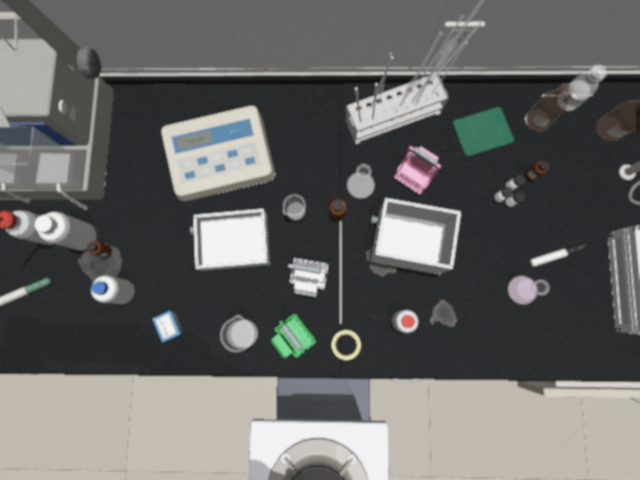

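View pics/scene0.png

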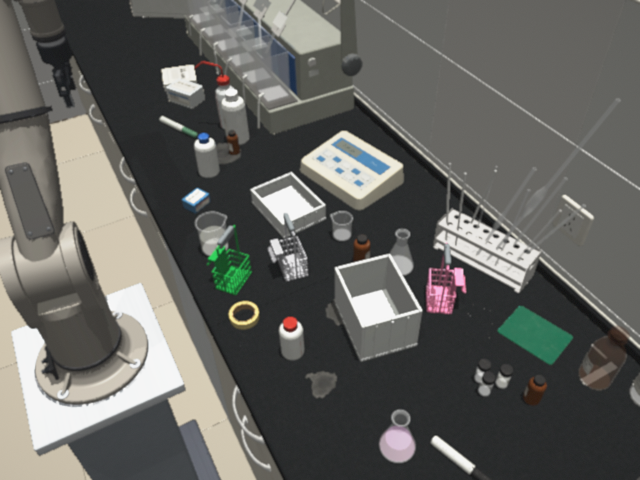

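Basket candidates in the top view are steel (308,277), green (293,336) and pink (418,168). Only the steel one fits. The tall tank is at (418,237) and the low one at (231,240). I'll confirm this in enlarged crops.

Run:
```python
import cv2,pickle
d=pickle.load(open("d.pkl","rb"))
for n,(x,y,w,h,s) in {"top":(280,190,190,120,4.2),"scene":(260,205,165,155,3.8)}.items():
    im=d[n]["img"][y:y+h,x:x+w,::-1]
    im=cv2.resize(im,None,fx=s,fy=s,interpolation=cv2.INTER_CUBIC)
    for k in range(0,w,20): cv2.putText(im,str(x+k),(int(k*s),10),0,.35,(0,255,255));cv2.line(im,(int(k*s),12),(int(k*s),18),(0,255,255))
    for k in range(0,h,20): cv2.putText(im,str(y+k),(0,int(k*s)+4),0,.35,(0,255,255));cv2.line(im,(24,int(k*s)),(30,int(k*s)),(0,255,255))
    cv2.imwrite(f"pics/{n}crop.png",im)
```

```text
(no output)
```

View pics/topcrop.png

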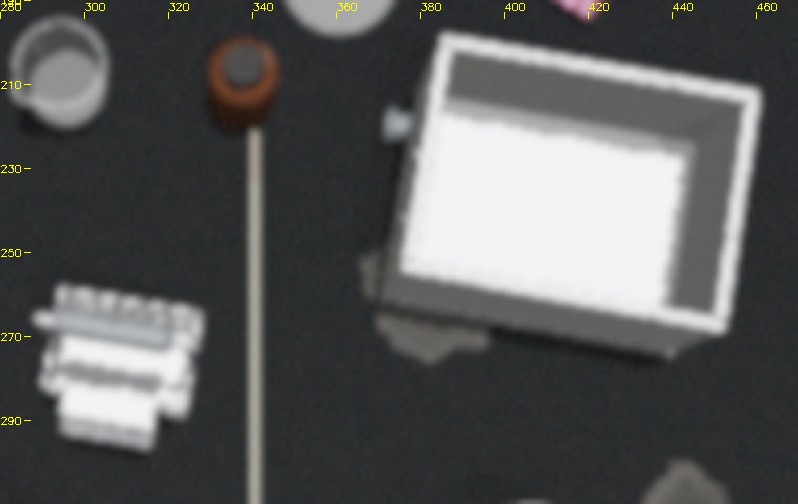

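View pics/scenecrop.png

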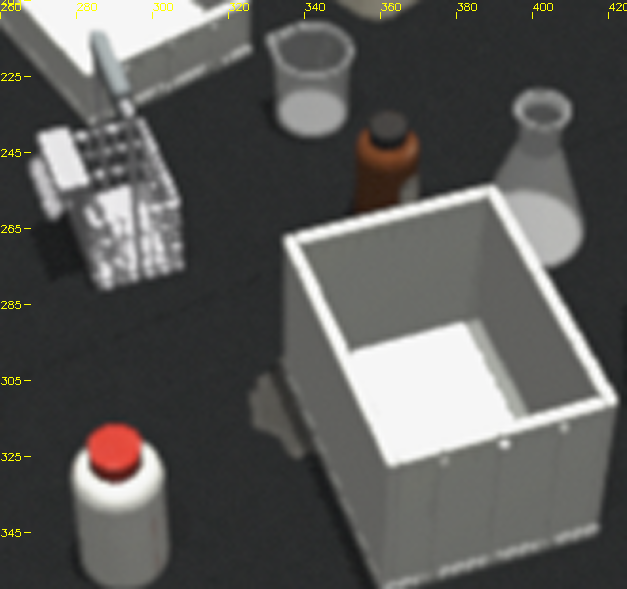

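```bash
cat > h.py <<'E'
import numpy as np,pickle
from scipy.spatial.transform import Rotation as R
from scipy.optimize import least_squares
def rot(q): return R.from_quat(np.r_[q[1:],q[0]])
def proj(c,P):
    p=rot(c["attitude"]).inv().apply(np.atleast_2d(P)-c["eye"])@np.array(c["K"]).T
    return p[:,:2]/p[:,2:]
def onz(c,uv,z):
    uv=np.atleast_2d(uv);r=np.c_[uv,np.ones(len(uv))]@np.linalg.inv(c["K"]).T
    r=rot(c["attitude"]).apply(r);e=np.array(c["eye"]);return e+r*((z-e[2])/r[:,2:])
E
python3 - <<'E'
from h import *
d=pickle.load(open("d.pkl","rb"));T,S=d["top"],d["scene"]
f=lambda a,o,s:(np.array(a,float)+.5)/s-.5+o
t=lambda *a:f(a,[280,190],4.2); s=lambda *a:f(a,[260,205],3.8)
rt=t([440,32],[762,88],[727,333]); rs=s([285,238],[492,187],[616,403],[388,466])
def cor(p):
    c=np.array([[-3,85],[127,85],[127,-85],[-3,-85]])/1e3
    a=p[2];Rm=np.array([[np.cos(a),-np.sin(a)],[np.sin(a),np.cos(a)]])
    return np.c_[c@Rm.T+p[:2],np.full(4,.12)]
for wt,ws in((1,1),(1,0),(0,1)):
    def res(p):
        c=cor(p);return np.r_[wt*(proj(T,c[[1,2,3]][[0,1,1]]*0+c[[1,2,3]])-rt*0-np.array([rt[0],rt[1],rt[2]])).ravel()*0 if 0 else wt*(proj(T,c[[0,1,2]])*0).ravel(), ws*(proj(S,c)-rs).ravel(), wt*(proj(T,c[[1,2,3]][[0,1,2]])*0).ravel(), wt*(proj(T,np.array([c[1],c[2],c[3]]))[[0,1,2]]*0).ravel(), wt*(proj(T,c[[1,2,3]])-np.array([proj(T,c[1:2])[0]*0+0,[0,0],[0,0]])).ravel()*0, wt*(proj(T,np.array([c[1],c[2],c[3]]))*0).ravel(), wt*(proj(T,c)[[1,2,3]]-rt).ravel()]
    pass
print("top rays z=.12",onz(T,rt,.12).round(4));print("scene",onz(S,rs,.12).round(4))
# top order: +x+y, +x-y, -x-y -> model 1,2,3 ; scene order A=-x+y,B=+x+y,C=+x-y,D=-x-y -> 0..3
for wt,ws in((1,1),(1,0),(0,1)):
    r=least_squares(lambda p:np.r_[wt*(proj(T,cor(p))[1:]-rt).ravel(),ws*(proj(S,cor(p))-rs).ravel()],[.45,-.25,0.])
    print(r.x.round(4),np.degrees(r.x[2]).round(2),abs(r.fun).max().round(2))
print("bar top cam",onz(T,t([53,321],[171,341],[112,331]),.15).round(4))
print("bar scene",onz(S,s([95,33],[127,93],[111,64]),.145).round(4))
ct=t([112,331]);cs=s([111,64])
r=least_squares(lambda P:np.r_[(proj(T,P)-ct).ravel(),(proj(S,P)-cs).ravel()],[.3,0,.14]);print(r.x.round(4),r.fun.round(2))
E
```

```text
top rays z=.12 [[ 0.654  -0.1466  0.12  ]
 [ 0.6238 -0.3163  0.12  ]
 [ 0.4932 -0.2924  0.12  ]]
scene [[ 0.5281 -0.1225  0.12  ]
 [ 0.6532 -0.1461  0.12  ]
 [ 0.6233 -0.3124  0.12  ]
 [ 0.4961 -0.2892  0.12  ]]
[ 0.5136 -0.2075 -0.1833] -10.5 0.93
[ 0.513  -0.209  -0.1797] -10.3 0.77
[ 0.5143 -0.2062 -0.1834] -10.51 0.62
bar top cam [[ 0.4937  0.0555  0.15  ]
 [ 0.4839 -0.0046  0.15  ]
 [ 0.4888  0.0254  0.15  ]]
bar scene [[0.4988 0.0633 0.145 ]
 [0.4922 0.0058 0.145 ]
 [0.495  0.0333 0.145 ]]
[0.4897 0.0247 0.1539] [ 0.21 -0.62 -0.69  0.14]
```

Run:
```python
import numpy as np
r=np.linspace(.6745,.482,17);r[1:]=r[1:];a=np.radians(np.linspace(76.3,3.05,17))
print(np.diff(np.c_[r*np.cos(a),r*np.sin(a)],axis=0).round(3).tolist())
```

```text
[[0.048, -0.026], [0.045, -0.03], [0.041, -0.033], [0.038, -0.035], [0.034, -0.038], [0.03, -0.04], [0.026, -0.041], [0.022, -0.043], [0.018, -0.044], [0.014, -0.044], [0.01, -0.044], [0.006, -0.044], [0.002, -0.043], [-0.001, -0.043], [-0.005, -0.041], [-0.008, -0.04]]
```

Request:
jog_arm(
  deltas=[
    [0,0,0.04,0,0,0,1],
    [0,0,0.04,0,0,0,1],
    [0.048,-0.026,0,0,0,-0.0936,1],
    [0.045,-0.03,0,0,0,-0.0936,1],
    [0.041,-0.033,0,0,0,-0.0936,1],
    [0.038,-0.035,0,0,0,-0.0936,1],
    [0.034,-0.038,0,0,0,-0.0936,1],
    [0.03,-0.04,0,0,0,-0.0936,1],
    [0.026,-0.041,0,0,0,-0.0936,1],
    [0.022,-0.043,0,0,0,-0.0936,1],
  ],
)

```text
t: 1.1
eef_pos: [0.4334, 0.3758, 0.3329]
tool_rot: [0.0, 0.476, 0.879, -0.0]
contact_force: [-0.1, 0.3, -1.2]
gripper_width: 1.003
grasp_force: 0.0
```

Request:
jog_arm(
  deltas=[
    [0.018,-0.044,0,0,0,-0.0936,1],
    [0.014,-0.044,0,0,0,-0.0936,1],
    [0.01,-0.044,0,0,0,-0.0936,1],
    [0.006,-0.044,0,0,0,-0.0936,1],
    [0.002,-0.043,0,0,0,-0.0936,1],
    [-0.001,-0.043,0,0,0,-0.0936,1],
    [-0.003,-0.041,0,0,0,-0.0936,1],
    [0,-0.04,0,0,0,-0.0936,1],
    [0,0,0,0,0,0,1],
    [0,0,0,0,0,0,1],
  ],
)

```text
t: 2.1
eef_pos: [0.4781, 0.0342, 0.3332]
tool_rot: [-0.0, 0.764, 0.646, 0.0]
contact_force: [-0.0, 0.4, 0.2]
gripper_width: 1.001
grasp_force: 0.0
```

Run:
```python
from h import *
from station import bot
import cv2
c=bot.read_camera("wrist");pickle.dump(c,open("w.pkl","wb"));cv2.imwrite("pics/w1.png",c["img"][:,:,::-1])
o=bot.get_obs();r=rot(o["tool_rot"]).as_matrix();print(o["t"],o["eef_pos"],r[:,1],r[:,2],np.degrees(np.arctan2(r[1,1],r[0,1])),o["q"].round(2))
print(c["eye"],c["attitude"]); print(proj(c,[[.489,.0255,.156],[.44,.03,.08]]))
```

```text
2.15 [0.47813266 0.03544855 0.33315437] [ 9.86480663e-01 -1.63877353e-01 -3.39567726e-04] [-2.71838107e-04  4.35720033e-04 -9.99999868e-01] -9.432024358415443 [-0.76  0.06  0.59  1.93 -0.04  1.16 -0.32]
[0.48899087 0.09874855 0.45500411] [ 0.13025635  0.98793339 -0.08299882 -0.01149347]
[[334.71744639 230.30675119]
 [286.49720576 217.12589497]]
```

View pics/w1.png

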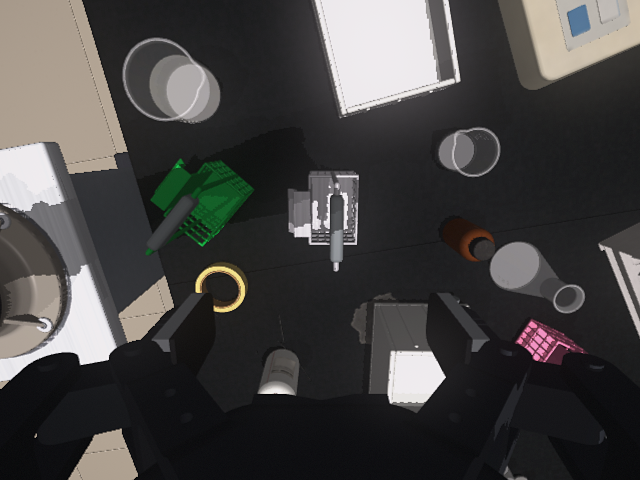

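Wrist view: the steel basket is in the centre, its grip bar running from about (337,193) to (336,265) and its lip on the left side at (298,213), towards the robot. I'll enlarge it for the pinch line.

Run:
```python
import cv2,pickle
c=pickle.load(open("w.pkl","rb"));x,y,w,h,s=275,160,110,120,5
im=cv2.resize(c["img"][y:y+h,x:x+w,::-1],None,fx=s,fy=s,interpolation=cv2.INTER_CUBIC)
cv2.imwrite("pics/w1c.png",im)
```

```text
(no output)
```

View pics/w1c.png

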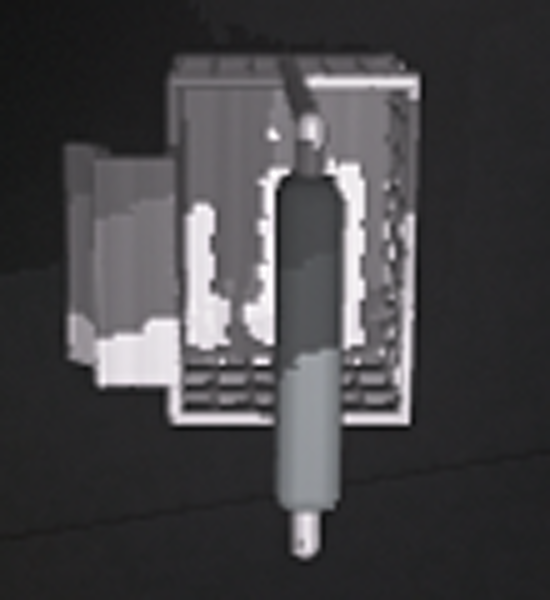

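Run:
```python
from h import *
c=pickle.load(open("w.pkl","rb"))
g=lambda *a:(np.array(a,float)+.5)/5-.5+[275,160]
def show(n,pts,z):
    P=onz(c,g(*pts),z);d=P[0]-P[1];print(n,P.round(4).tolist(),P.mean(0).round(4),"yaw",np.degrees(np.arctan2(-d[0],d[1])).round(2),np.linalg.norm(d).round(4))
show("bar",[[309,505],[310,178]],.154)
show("rim +x",[[408,422],[418,75]],.06); show("rim -x",[[172,422],[175,75]],.06)
show("leg lip",[[97,385],[95,157]],.08)
```

```text
bar [[0.4861, -0.0028, 0.154], [0.4954, 0.0551, 0.154]] [0.4908 0.0262 0.154 ] yaw 170.9 0.0586
rim +x [[0.511, -0.0183, 0.06], [0.5244, 0.06, 0.06]] [0.5177 0.0208 0.06  ] yaw 170.31 0.0794
rim -x [[0.457, -0.0092, 0.06], [0.4716, 0.0689, 0.06]] [0.4643 0.0299 0.06  ] yaw 169.44 0.0794
leg lip [[0.4439, 0.0073, 0.08], [0.4528, 0.0564, 0.08]] [0.4484 0.0319 0.08  ] yaw 169.77 0.0499
```

Request:
jog_arm(
  deltas=[
    [0.013,-0.0097,0,0,0,-0.008,1],
    [0,0,-0.03,0,0,0,1],
    [0,0,-0.03,0,0,0,1],
    [0,0,-0.03,0,0,0,1],
    [0,0,-0.02,0,0,0,1],
    [0,0,0,0,0,0,1],
    [0,0,0,0,0,0,1],
  ],
)

```text
t: 2.85
eef_pos: [0.4915, 0.0262, 0.2235]
tool_rot: [-0.0, 0.765, 0.644, -0.0]
contact_force: [0.2, -0.1, -0.4]
gripper_width: 0.996
grasp_force: 0.0
```

Request:
jog_arm(
  deltas=[
    [-0.0005,-0.0004,-0.025,0,0,0,1],
    [0,0,-0.025,0,0,0,1],
    [0,0,-0.0255,0,0,0,1],
    [0,0,0,0,0,0,1],
    [0,0,0,0,0,0,0.4],
    [0,0,0,0,0,0,0],
    [0,0,0,0,0,0,0],
    [0,0,0,0,0,0,0],
    [0,0,0,0,0,0,0],
    [0,0,0,0,0,0,0],
  ],
  newtons=50,
)

```text
t: 3.85
eef_pos: [0.4912, 0.0249, 0.1484]
tool_rot: [0.0, 0.766, 0.643, 0.001]
contact_force: [-1.7, 1.1, 6.0]
gripper_width: 0.133
grasp_force: 49.8
```

Request:
jog_arm(
  deltas=[
    [0,0,0.01,0,0,0,0],
    [0,0,0.02,0,0,0,0],
    [0,0,0.03,0,0,0,0],
    [0,0,0.03,0,0,0,0],
    [0,0,0.03,0,0,0,0],
    [0,0,0.03,0,0,0,0],
    [0,0,0.02,0,0,0,0],
    [0,0,0,0,0,0,0],
    [0,0,0,0,0,0,0],
  ],
)

```text
t: 4.75
eef_pos: [0.4904, 0.0246, 0.3175]
tool_rot: [-0.0, 0.766, 0.643, 0.0]
contact_force: [-1.5, -0.4, -2.0]
gripper_width: 0.135
grasp_force: 48.8
```

Run:
```python
from h import *
from station import bot
import cv2
c=bot.read_camera("wrist");s=bot.read_camera("scene");pickle.dump((c,s),open("w2.pkl","wb"))
o=bot.get_obs();r=rot(o["tool_rot"]).as_matrix();print(o["t"],o["eef_pos"],r[:,2],np.degrees(np.arctan2(r[1,1],r[0,1])),o["contact_force"],o["torque"],o["gripper_width"])
a=c["img"][160:480,180:500,::-1];b=cv2.resize(s["img"][150:290,210:350,::-1],None,fx=4,fy=4,interpolation=cv2.INTER_CUBIC)[:480,:480]
cv2.imwrite("pics/held.png",np.hstack([a,b[:320,:]]) if 0 else np.hstack([cv2.copyMakeBorder(a,0,160,0,0,0),b]))
```

```text
4.85 [0.48984655 0.02463747 0.3165105 ] [-2.33893649e-03 -7.12702730e-04 -9.99997011e-01] -9.947472148310856 [ 0.01972656 -0.30934505 -2.74652191] [-0.02365729 -0.04026161  0.03610629] 0.13058768845674595
```

View pics/held.png

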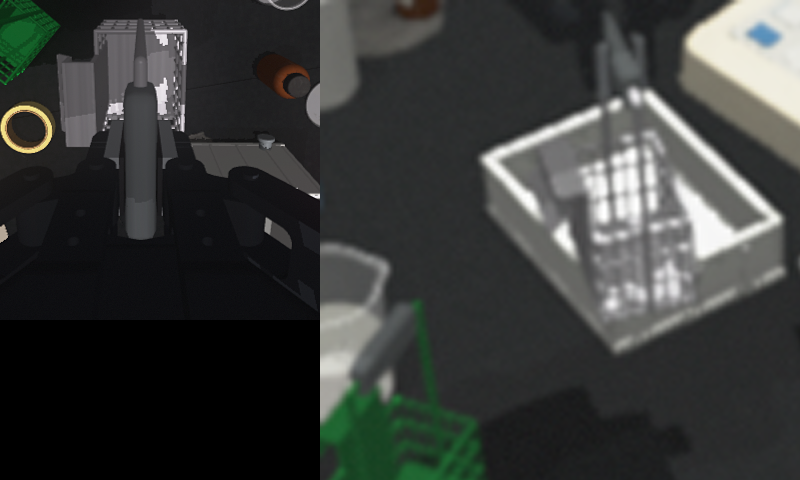

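Run:
```python
from h import *
c,s=pickle.load(open("w2.pkl","rb"))
a=np.radians(-9.95);g=np.array([.4898,.0246,.3165-.003])
M=lambda x,y,z:g+np.array([x*np.cos(a)-y*np.sin(a),x*np.sin(a)+y*np.cos(a),z])/1
for n,p in dict(rimmm=(-.028,.04,-.085),rimpp=(.028,.04,-.085),lipplus=(-.04,.025,-.064),lipminus=(-.04,-.025,-.064)).items():
    print(n,proj(c,[M(*p)])[0]-[180,160])
```

```text
rimmm [92.48844768 28.86446683]
rimpp [186.79634002  28.81577016]
lipplus [66.52024042 61.0208412 ]
lipminus [ 71.20102573 144.80489745]
```

Request:
jog_arm(
  deltas=[
    [0.004,-0.015,0.005,0,0,0,0],
    [0.007,-0.03,0.005,0,0,0,0],
    [0.007,-0.03,0,0,0,0,0],
    [0.007,-0.03,0,0,0,-0.005,0],
    [0.007,-0.03,0,0,0,-0.005,0],
    [0.007,-0.03,0,0,0,0,0],
    [0.007,-0.03,0,0,0,0,0],
    [0.007,-0.028,0,0,0,0,0],
    [0.004,-0.015,0,0,0,0,0],
    [0,0,0,0,0,0,0],
  ],
)

```text
t: 5.85
eef_pos: [0.5469, -0.216, 0.3263]
tool_rot: [-0.0, 0.77, 0.638, -0.002]
contact_force: [-0.6, 0.1, -1.4]
gripper_width: 0.13
grasp_force: 48.9
```

Request:
jog_arm(
  deltas=[
    [0,0,0,0,0,0,0],
    [0,0,0,0,0,0,0],
  ],
)

```text
t: 6.05
eef_pos: [0.5476, -0.2119, 0.327]
tool_rot: [-0.001, 0.769, 0.64, -0.0]
contact_force: [-0.3, 0.1, -2.6]
gripper_width: 0.133
grasp_force: 48.9
```

Run:
```python
from h import *
from station import bot
import cv2
c={n:bot.read_camera(n) for n in("wrist","scene","top")};pickle.dump(c,open("w3.pkl","wb"))
o=bot.get_obs();r=rot(o["tool_rot"]).as_matrix();print(o["t"],o["eef_pos"],r[:,2],np.degrees(np.arctan2(r[1,1],r[0,1])),o["contact_force"],o["gripper_width"])
W=c["wrist"]["img"][:,:,::-1]
a=cv2.resize(W[120:420,140:540],None,fx=1,fy=1)
b=cv2.resize(c["scene"]["img"][180:345,300:440,::-1],None,fx=2.8,fy=2.8,interpolation=cv2.INTER_CUBIC)
h=max(a.shape[0],b.shape[0]);pad=lambda i:cv2.copyMakeBorder(i,0,h-i.shape[0],0,0,0)
cv2.imwrite("pics/hover.png",np.hstack([pad(a),pad(b)]))
```

```text
6.2 [ 0.54785339 -0.21211845  0.32765891] [-1.76468745e-04  6.09515833e-04 -9.99999799e-01] -10.42724813169525 [-0.05176197  0.01584844 -2.43930873] 0.13230758020664501
```

View pics/hover.png

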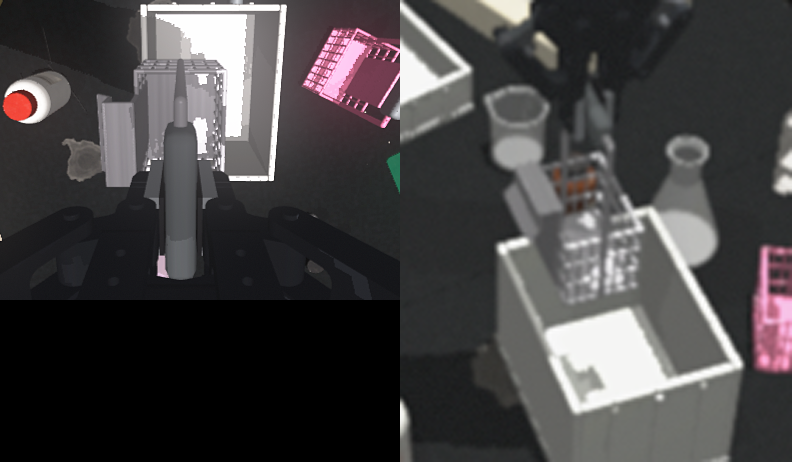

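Run:
```python
from h import *
import cv2
c=pickle.load(open("w3.pkl","rb"))["wrist"]
a=np.radians(-10.5);r=np.array([.5136,-.2075])
def cor(p):
    k=np.array([[-3,85],[127,85],[127,-85]])/1e3;b=p[2];Rm=np.array([[np.cos(b),-np.sin(b)],[np.sin(b),np.cos(b)]]);return np.c_[k@Rm.T+p[:2],np.full(3,.12)]
px=np.array([[281,124.5],[426.5,125.5],[413.5,301]])
print("pred",proj(c,cor([.5136,-.2075,a])),"wrist at .12",onz(c,px,.12).round(4))
s=least_squares(lambda p:(proj(c,cor(p))-px).ravel(),[.51,-.2,a]);print(s.x.round(4),np.degrees(s.x[2]),s.fun.round(1))
im=cv2.resize(c["img"][110:230,225:345,::-1],None,fx=5,fy=5,interpolation=cv2.INTER_CUBIC);cv2.imwrite("pics/hc.png",im)
```

```text
pred [[278.90025538 123.56852   ]
 [426.01399411 123.60790583]
 [412.88780741 300.79254892]] wrist at .12 [[ 0.5278 -0.1245  0.12  ]
 [ 0.6542 -0.1487  0.12  ]
 [ 0.6236 -0.3146  0.12  ]]
[ 0.5144 -0.2084 -0.1859] -10.653387244091626 [-0.8 -0.   0.7 -0.6  0.   0.8]
```

View pics/hc.png

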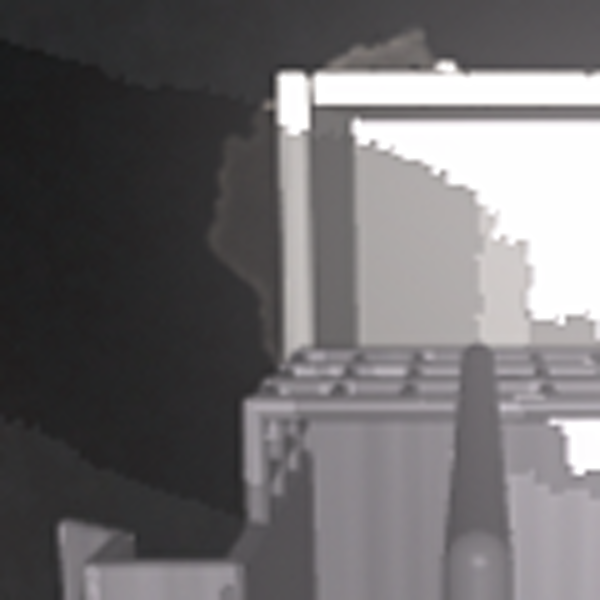

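Run:
```python
from h import *
c=pickle.load(open("w3.pkl","rb"))["wrist"]
g=lambda *a:(np.array(a,float)+.5)/5-.5+[225,110]
a=np.radians(-10.5);n=np.array([np.cos(a),np.sin(a)])
for r in([.5136,-.2075],[.5144,-.2084]):
  print(((onz(c,g([277,72],[284,350],[310,72],[314,350]),.12)[:,:2]-r)@n).round(4))
print("tcp lip", (np.array([.5479,-.2121])-[.5136,-.2075])@n-.034)
# basket in same view: top rim left corner (243,400)crop  z = grip-.085
P=onz(c,g([245,402],[65,522],[88,566]),.3277-.003-.085)[:,:2];print(((P-[.5479,-.2121])@n).round(4))
P=onz(c,g([88,566],),.3277-.003-.064)[:,:2];print(((P-[.5479,-.2121])@n).round(4))
```

```text
[-0.002  -0.0022  0.0038  0.0034]
[-0.003  -0.0031  0.0029  0.0024]
tcp lip 0.0005639267467076325
[-0.0282 -0.0503 -0.0478]
[-0.0431]
```

Request:
jog_arm(
  deltas=[
    [0,0,-0.015,0,0,-0.002,0],
    [0,0,-0.02,0,0,0,0],
    [0,0,-0.02,0,0,0,0],
    [0,0,-0.02,0,0,0,0],
    [0,0,-0.02,0,0,0,0],
    [0,0,-0.015,0,0,0,0],
    [0,0,0,0,0,0,0],
    [0,0,0,0,0,0,0],
  ],
)

```text
t: 7.0
eef_pos: [0.5478, -0.2133, 0.2178]
tool_rot: [-0.0, 0.77, 0.639, -0.0]
contact_force: [0.7, -0.7, -2.1]
gripper_width: 0.129
grasp_force: 48.9
```

Run:
```python
from h import *
from station import bot
import cv2
c={n:bot.read_camera(n) for n in("wrist","scene")}
o=bot.get_obs();r=rot(o["tool_rot"]).as_matrix();print(o["t"],o["eef_pos"],np.degrees(np.arctan2(r[1,1],r[0,1])),o["contact_force"],o["torque"])
a=c["wrist"]["img"][120:420,180:500,::-1]
b=cv2.resize(c["scene"]["img"][200:345,310:430,::-1],None,fx=4,fy=4,interpolation=cv2.INTER_CUBIC)
h=b.shape[0];cv2.imwrite("pics/pre.png",np.hstack([cv2.copyMakeBorder(a,0,h-a.shape[0],0,0,0),b]))
```

```text
7.1 [ 0.54837421 -0.21361129  0.21874114] -10.641057724265758 [-0.24484177 -0.16481434 -1.3296464 ] [ 0.01101435 -0.03971934  0.04654428]
```

View pics/pre.png

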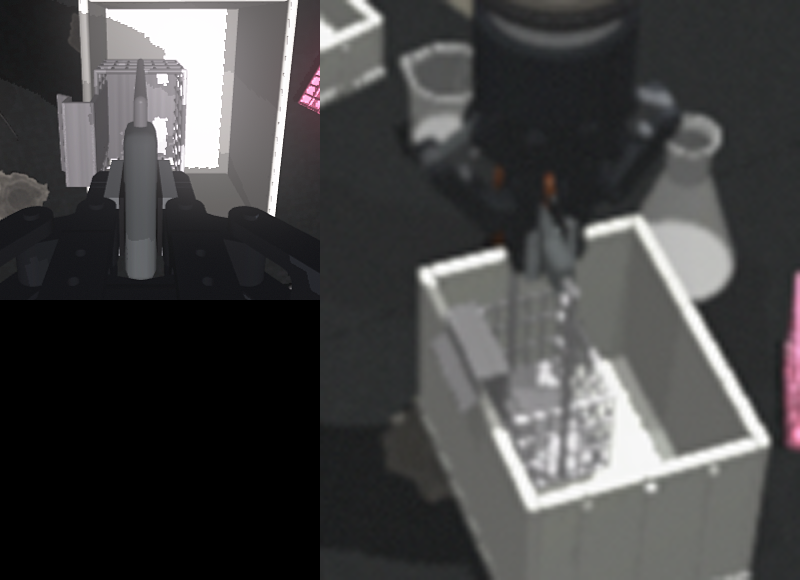

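The tank wall now sits between the basket and the lip's leg with no contact force, so I'll lower it onto the rim.

Request:
jog_arm(
  deltas=[
    [-0.0005,0,-0.008,0,0,0,0],
    [0,0,-0.008,0,0,0,0],
    [0,0,-0.006,0,0,0,0],
    [0,0,-0.003,0,0,0,0],
    [0,0,0,0,0,0,0],
    [0,0,0,0,0,0,0],
  ],
)

```text
t: 7.7
eef_pos: [0.5473, -0.2134, 0.1928]
tool_rot: [0.0, 0.77, 0.638, -0.0]
contact_force: [0.0, -0.2, -2.0]
gripper_width: 0.135
grasp_force: 48.8
```

Request:
jog_arm(
  deltas=[
    [0,0,-0.002,0,0,0,0],
    [0,0,-0.002,0,0,0,0],
    [0,0,0,0,0,0,0],
    [0,0,0,0,0,0,0],
  ],
)

```text
t: 8.1
eef_pos: [0.5473, -0.2133, 0.1888]
tool_rot: [0.0, 0.77, 0.639, -0.0]
contact_force: [-0.2, 0.7, -1.8]
gripper_width: 0.131
grasp_force: 48.9
```

Request:
jog_arm(
  deltas=[
    [0,0,-0.001,0,0,0,0],
    [0,0,-0.001,0,0,0,0],
    [0,0,0,0,0,0,0],
    [0,0,0,0,0,0,0],
  ],
)

```text
t: 8.5
eef_pos: [0.5479, -0.2135, 0.1882]
tool_rot: [0.0, 0.77, 0.639, 0.001]
contact_force: [-1.6, 1.2, 9.1]
gripper_width: 0.134
grasp_force: 50.8
```

Request:
jog_arm(
  deltas=[
    [0,0,0.0007,0,0,0,0],
    [0,0,0,0,0,0,0.25],
    [0,0,0,0,0,0,0.4],
    [0,0,0,0,0,0,0.7],
    [0,0,0,0,0,0,0.9],
    [0,0,0,0,0,0,0.9],
    [0,0,0,0,0,0,0.9],
    [0,0,0,0,0,0,0.9],
  ],
)

```text
t: 9.3
eef_pos: [0.5473, -0.2132, 0.1875]
tool_rot: [-0.0, 0.77, 0.639, -0.0]
contact_force: [0.4, -0.6, 0.5]
gripper_width: 0.902
grasp_force: 0.0
```

Request:
jog_arm(
  deltas=[
    [0,0,0.01,0,0,0,0.9],
    [0,0,0.02,0,0,0,0.9],
    [0,0,0.03,0,0,0,0.9],
    [0,0,0.03,0,0,0,0.9],
    [0,0,0.03,0,0,0,0.9],
    [0,0,0.02,0,0,0,0.9],
    [0,0,0,0,0,0,0.9],
    [0,0,0,0,0,0,0.9],
  ],
)

```text
t: 10.1
eef_pos: [0.5473, -0.2133, 0.328]
tool_rot: [0.0, 0.77, 0.639, 0.0]
contact_force: [0.2, 0.3, -0.2]
gripper_width: 0.9
grasp_force: 0.0
```

Run:
```python
from h import *
from station import bot
import cv2
c=bot.read_camera("wrist");pickle.dump(c,open("w5.pkl","wb"))
o=bot.get_obs();print(o["t"],o["eef_pos"],o["contact_force"])
# where the hung basket's bar should be; find it as a template patch taken from the first wrist view
a=np.radians(-10.5);r=np.array([.5143,-.2076]);L=lambda x,y,z:np.array([r[0]+x*np.cos(a)-y*np.sin(a),r[1]+x*np.sin(a)+y*np.cos(a),z])
q=[L(.034,s,z) for s in(-.03,.03) for z in(.196,)]
p=proj(c,q);print("pred bar ends",p.round(1))
i=cv2.cvtColor(c["img"],cv2.COLOR_RGB2GRAY)
for f in(.2,.5,.8):
    v,u=(p[0]+(p[1]-p[0])*f)[::-1].round().astype(int);print(v,u,i[v,u-24:u+25:2].tolist())
```

```text
10.15 [ 0.54695393 -0.21303242  0.32714402] [-0.00640323 -0.45758269 -0.43029448]
pred bar ends [[321.2 274.4]
 [321.  195.9]]
259 321 [124, 126, 126, 127, 127, 128, 128, 128, 129, 130, 98, 106, 112, 210, 204, 200, 189, 169, 111, 134, 133, 134, 134, 135, 135]
235 321 [144, 171, 171, 89, 255, 164, 164, 118, 255, 174, 85, 110, 118, 127, 126, 126, 123, 117, 100, 183, 255, 255, 111, 137, 190]
212 321 [120, 139, 141, 138, 136, 142, 139, 140, 141, 152, 99, 104, 110, 118, 130, 130, 127, 120, 191, 255, 255, 167, 167, 218, 147]
```

The gripper is clear. The grip bar spans columns 317–333 in the wrist view, about 4 px (2.5 mm) from where I predicted, which is within the 6° of lean allowed. I'm handing in.

```bash
python3 -c "
from station import bot
print(bot.hand_in())"
```

```text
the job is handed in; nothing more can be done
None
```

The steel basket is hooked by its lip over the near long wall of the tall tank and released. The gripper is clear and the job was handed in at about 10 s. I checked the final hang from wrist-camera pixel values, not a viewed picture, and `hand_in()` returned no verdict.

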